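# Hook a display arm into a slotted post and press it home

### The arm

A 6-joint arm with a two-finger parallel gripper is mounted at the origin on a cart in front of the work surface, level with it; the furniture and walls round the work are solid. World frame = base frame: x ahead of the robot, y to its left, z up, the work surface at z = 0. Lengths are in m, angles in rad, forces in N, time in s.
With the tool pointing down it reaches from about 0.225 to 0.875 m from the base axis. Payload 3.4 kg.
Tool frame: the origin (TCP) lies at the very end of the fingers, on their centre line; the grasp point (between the pads) lies 19 mm behind it; z points along the fingers, y is the line along which they close (so a half turn about z gives the same grasp; the last joint's range is limited). The gripper opens to 85 mm and grips with 20 to 120 N. Pads are 22 mm wide; open, the fingers measure 114 mm over their backs; the gripper's body (76 mm by 85 mm) begins 54 mm behind the grasp point. The pads swing forward as they close: fully open they stand 13 mm farther back than shut.
Start: joints at [-1.301, 0.276, 1.505, -0, 1.361, -0.121], TCP at [0.219, -0.532, 0.231] pointing down, gripper open.
Joint ranges: [-2.89, 2.89], [-0.75, 2.08], [0.22, 2.7], [-1.18, 4.32], [0.11, 2.71], [-2.7, 2.7]. Speed limits (rad/s): [2.57, 2.57, 3.14, 3.14, 3.14, 3.14].

### API

Orientations are given as a unit quaternion [w, x, y, z].
In Python, from rig import manip, eyes gives the robot as it stands.
- The arm moves only by the tool servo_tool, never from a script. Its argument "series" is text: rows parted by semicolons, each of 7 numbers parted by spaces: the shift along the tool's x, y, z in m, then the turn, a rotation vector about the tool's x, y, z in degrees, then the closure, from 0 (fully open) to 1 (shut). In form: dx dy dz ax ay az fingers; .... A call has 1 to 5 rows; each row is the pose to reach, as a shift and turn from the pose commanded when the call began, along the tool's axes at that moment; what a row does not reach only later rows make up. A row lasts 1/10 s, in which the tool goes at most 50 mm and 8.59 degrees, less where a joint would pass 70% of its speed; a pose out of reach is approached as far as the arm can. A call with a gripper value outside its range is refused whole. The fingers move at their own pace and stop on an object; "squeeze" is the grip in N (left out, the last holds). Time passes only in rows, so rows that repeat a pose let the fingers close. It gives the time, the measured TCP pose, the force, the opening and the grip force at its end, in the units of the state.
- manip.get_state(): the state, without advancing time (a new reading comes with each control period).
- eyes.get_image(name): name is "scene" or "top"; returns the picture (384x512x3 uint8, red, green, blue); there is no depth.
- eyes.camera_info(name): a dict with "fx", "fy", "cx", "cy" (pixels), "dist" ([k1, k2, p1, p2, k3] as OpenCV has them; the pictures are not rectified), "eye" and "orientation" of the camera in the world. Camera axes: x right, y down, z forward; pixel columns grow to the right and rows downward; lengths in m; the calibration is good to about 2 mm. A picture is of the moment at which its call begins. camera_info takes no time and is no camera call.
- manip.sign_off(): hands the job in; it is judged then, once.
The state is a dict: "clock": time; "qpos": joint angles; "qd": joint speeds; "effort": joint torques, N m; "position": TCP position; "ee_rot": TCP orientation; "contact_force": force on the tool from outside, world axes, zero at the start; "moment": the same for the moment, N m; "width": finger opening in m; "gripper_force": force on a finger pad.
Only numpy, scipy, OpenCV 4.12 (cv2) and the standard library are available. Lean on these libraries where they do the work, as an engineer would, in place of code of your own. Each camera call takes 0.05 s, during which the arm holds its last target. There are 200 camera calls.

### The job

Hang the loose metal display arm on the vacant slotted post: feel for the slots, hook both claws into the two slots below the post's top and let go, so that it hangs by its claws on the spring catch without dropping home. Then press it down from above, on the thumb pad at its root, until it sits fully home and the catch snaps out over its lower bar. Leave the arm already hanging on the other post, the roll of tape, the small carton and the padlock where they are.

Things in the scene. Friction and masses are not known exactly. Their poses are not given: they have to be found in the camera images.
- display_arm: Loose bare-steel display arm, 0.2 kg, 188 mm long, lying on its flat underside. x along the arm towards its claws, z up; origin: middle of the lower edge of the back plate's rear face (which comes to bear on the post). Back plate x -5 to 0, 30 mm wide, z 0 to 94, with a catch bar at its foot (z 0 to 5) under a window (z 5 to 20).
- tube_grip (a point): Top of the arm's level tube, at (-82, 0, 24) mm in the arm's frame, over its centre of mass: grip it here from above. Tube 22 mm wide, z 0 to 24, x -9 to -170; its free end has a black stop 24 mm wide, 40 mm high (x -170 to -176).
- upper_claw (a point): Lower rear edge of the upper claw's lip, (12, 0, 60) mm in the arm's frame. Two claws 14 mm wide: neck 8 mm high (undersides z 38 and 78), then a lip (x 7 to 12) going down 18 mm below it. To enter, the arm must be level, 18 to 21 mm above home; it goes in until the back plate meets the face, then down. Claws that miss stop 12 mm short: feel for the slots.
- thumb_pad (a point): Middle of the top of the arm's thumb pad, a flat steel pad 36 mm long (x) and 30 mm wide over the back plate; at (-18, 0, 98) mm in the arm's frame.
- post: The vacant grey post (no arm on it), fixed. Origin at the plinth's underside, in the slotted face's plane; x points into the post, the face looks to -x, z up. Plinth 105 x 110 (x -45 to 60), 50 mm high, let 0 to 20 mm into the worktop; collar to z 65. Hollow upright 42 wide, 35 deep; black cap about z 280, 3 mm proud. The upright is clamped -7 to +7 mm off in height, not measured.
- nominal_seat (a point): Point on the post's face, 150 mm above its origin, axes as the post's. Fully home, the arm's axes agree with it and its origin lies here plus the upright's unknown -7 to +7 mm of height. Above the true home point, two slots 17 mm wide: 38 to 67 and 78 to 107 mm; sheet 5 mm thick, low friction (0.25), 25 mm free behind.
- catch (a joint): Brass spring catch low in the vacant post's face: 0 = out (5.5 mm proud), positive = pushed in, to 0.009 m. Sloped above, flat below, 6 to 14 mm above the true home point. A hooked arm rests its catch bar on the slope 10 to 14 mm above home; a push down of about 10 to 20 N takes the bar past, and the catch snaps out through the window over the bar.
- ledge (a joint): Small brass ledge, 26 mm wide, just below the catch, on a weak spring (under 1.5 N). 0 = up, its top 4 mm above the true home point; positive = pushed down, to 0.008 m. An arm that is home holds it down at about 0.003 to 0.004.
- other_post: The same kind of post, fixed, with an identical arm already hanging from it and locked; origin and axes like the vacant post's. Its arm reaches 176 mm out from the face towards the robot, 150 mm above the origin.
- tape_roll: Bystander: roll of brown packing tape lying flat, 110 mm across, 50 mm high, origin at the centre of its underside.
- white_carton: Bystander: small white carton of fixings, 50 x 75 x 40 mm high, origin at the centre of its underside.
- padlock: Bystander: brass padlock lying flat, 64 x 40 x 18 mm, origin under its middle.
Mind the look-alikes: they are no part of the job. What is shaped like the post but green is not meant.

How it is judged:
By the outcome, as a careful person would: the job done as asked, in the order asked, and still so for the second after the job is handed in, with the robot touching nothing.
It also fails if it takes over 72 s, if anything falls off the work surface, if the arm or the gripper's body presses on something with over 40 N, if the wrist force passes 120 N, or if a joint passes its speed limit or range.

## Working session

There is one attempt and no reset: what is moved stays moved. The work goes in short steps, Python scripts to look and compute and a tool call to move; the robot and the scene stay as the last step left them, time stands still between calls to the robot, and variables do not carry over. Pictures are saved under pics/ and viewed, at most 10 in all, crops included, and the job is handed in when it is done.

Besides the shell and the picture viewer there is one more tool, called as name(argument=value, ...) on one line, values as JSON. servo_tool: Moves the arm, as the interface text tells. Its arguments: {"type":"object","properties":{"series":{"type":"string"},"squeeze":{"type":"number"}},"required":["series"]}

```bash
ls; mkdir -p pics
python3 - <<'E'
from rig import manip, eyes
import cv2
print(manip.get_state())
for n in ("scene","top"):
    cv2.imwrite(f"pics/{n}0.png",eyes.get_image(n)[:,:,::-1]); print(n,eyes.camera_info(n))
E
```

```text
pics
{'clock': 0.0, 'qpos': array([-1.30097534e+00,  2.76572953e-01,  1.50615819e+00, -2.32539433e-05,
        1.36068940e+00, -1.21002354e-01]), 'qd': array([ 0.00152507, -0.00124023, -0.00146494,  0.00086634, -0.00020465,
       -0.00214813]), 'effort': array([-1.23937871e-04, -4.16775155e+01, -2.45804054e+01,  2.44890094e-05,
        1.12072629e-02, -1.23880247e-05]), 'position': array([ 0.218887  , -0.53112335,  0.2304423 ]), 'ee_rot': array([-9.10570599e-04,  9.80966936e-01,  1.94172693e-01, -7.92808628e-05]), 'contact_force': array([0.09917777, 0.06098861, 0.1400202 ]), 'moment': array([-0.01968706,  0.07300466,  0.02232402]), 'gripper_force': 0.0, 'width': 0.08542889412741483}
scene {'fx': 429.6378350167484, 'fy': 429.6378350167484, 'cx': 254.80338634261977, 'cy': 188.44898731136252, 'dist': array([-0.07636926,  0.        ,  0.        ,  0.        ,  0.        ]), 'eye': array([1.48436841, 0.34802155, 0.7976685 ]), 'orientation': array([-0.27070104,  0.52316223,  0.71654878, -0.37360417])}
top {'fx': 497.71347425664277, 'fy': 497.71347425664277, 'cx': 258.9009824556201, 'cy': 192.91107748477864, 'dist': array([-0.03336467,  0.        ,  0.        ,  0.        ,  0.        ]), 'eye': array([0.33209063, 0.00958863, 1.37699984]), 'orientation': array([ 0.07378821, -0.69329183,  0.71456217, -0.05746864])}
```

View pics/scene0.png

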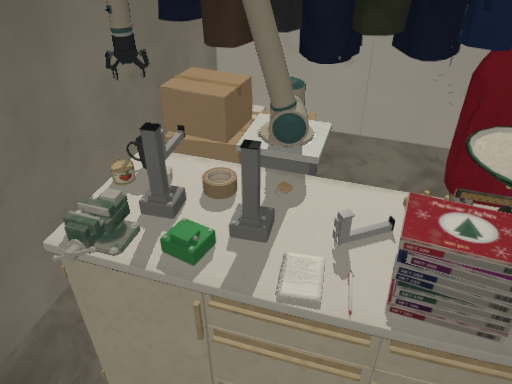

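View pics/top0.png

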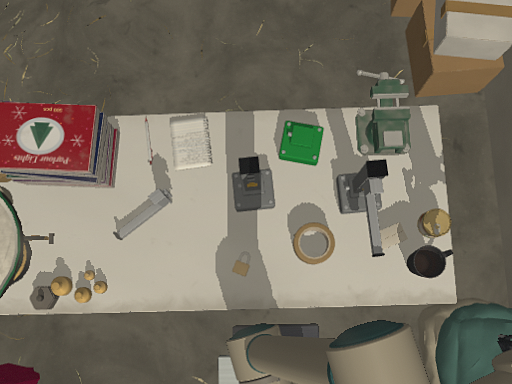

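```bash
cat > h.py <<'E'
import numpy as np, cv2
from rig import manip, eyes
from scipy.spatial.transform import Rotation as R
def q(w): return R.from_quat(np.roll(w,-1))
def ray(n,px):
    c=eyes.camera_info(n);K=np.array([[c['fx'],0,c['cx']],[0,c['fy'],c['cy']],[0,0,1]])
    u=cv2.undistortPoints(np.array(px,float).reshape(-1,1,2),K,c['dist'])[:,0]
    d=q(c['orientation']).apply(np.c_[u,np.ones(len(u))]); return c['eye'],d/np.linalg.norm(d,axis=1)[:,None]
def plane(n,px,z):
    e,d=ray(n,px); return e+d*((z-e[2])/d[:,2])[:,None]
def tri(ps,pt):
    (e1,d1),(e2,d2)=ray('scene',ps),ray('top',pt); out=[]
    for a,b in zip(d1,d2):
        s=np.linalg.lstsq(np.c_[a,-b],e2-e1,rcond=None)[0]
        p,r=e1+s[0]*a,e2+s[1]*b; out.append(np.r_[(p+r)/2,np.linalg.norm(p-r)])
    return np.array(out)
def proj(n,P):
    c=eyes.camera_info(n);K=np.array([[c['fx'],0,c['cx']],[0,c['fy'],c['cy']],[0,0,1]])
    r=q(c['orientation']).inv(); return cv2.projectPoints(np.array(P,float).reshape(-1,1,3),r.as_rotvec(),r.apply(-c['eye']),K,c['dist'])[0][:,0]
E
python3 - <<'E'
import cv2,numpy as np
s=cv2.imread('pics/scene0.png');t=cv2.imread('pics/top0.png')
def c(i,x,y,w,h): return cv2.resize(i[y:y+h,x:x+w],(400,300),interpolation=cv2.INTER_CUBIC)
cv2.imwrite('pics/c1.png',np.vstack([np.hstack([c(s,320,195,80,60),c(t,105,180,80,60)]),np.hstack([c(s,200,130,160,120),c(t,215,150,80,60)])]))
E
```

```text
(no output)
```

View pics/c1.png

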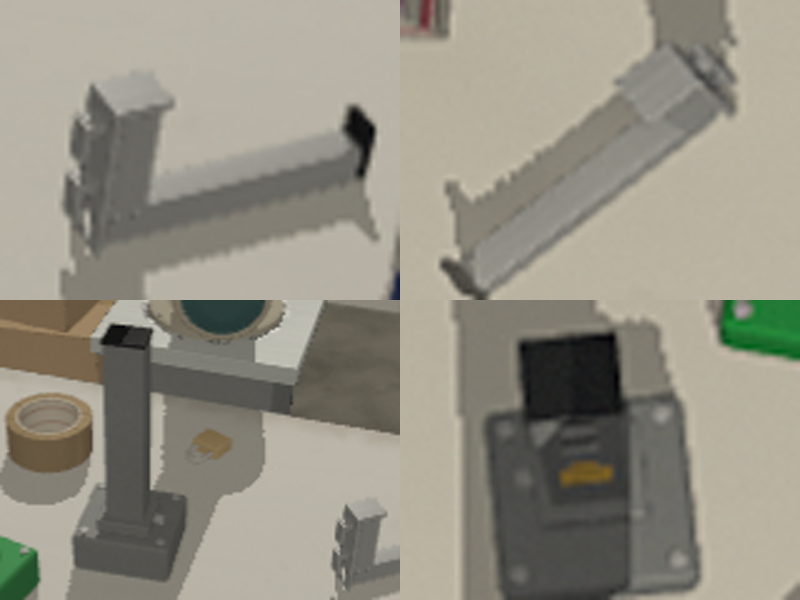

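Run:
```python
import cv2,numpy as np
from h import *
S=np.array([(95,85),(112,112),(172,102),(155,70)])/5+(320,195)
T=np.array([(305,88),(268,45),(215,80),(255,122)])/5+(105,180)
print('pad C,B,A,D',tri(S,T).round(4))
s=cv2.imread('pics/scene0.png');t=cv2.imread('pics/top0.png')
def c(i,x,y,w,h):
    i=cv2.resize(i[y:y+h,x:x+w],(400,600),interpolation=cv2.INTER_CUBIC); return (255*(i/255.)**.6).astype('uint8')
cv2.imwrite('pics/c2.png',np.hstack([c(s,215,135,80,120),c(t,228,150,50,75)]))
```

```text
pad C,B,A,D [[0.5687 0.283  0.0952 0.0045]
 [0.5922 0.2986 0.0991 0.0024]
 [0.5743 0.3269 0.0988 0.0016]
 [0.5507 0.3104 0.0981 0.0077]]
```

View pics/c2.png

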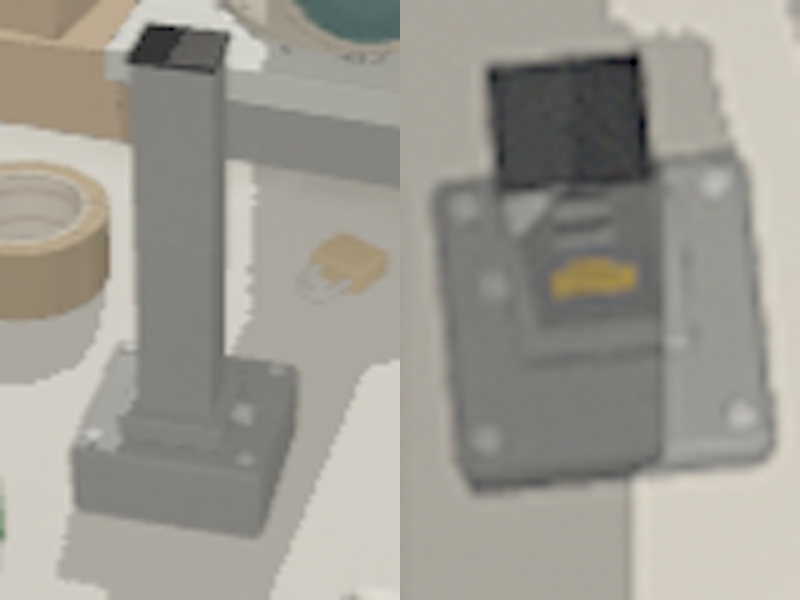

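Run:
```python
from h import *
S=lambda a:np.array(a)/5+(215,135)
T=lambda a:(np.array(a)-(400,0))/8+(228,150)
cap=tri(S([(215,72),(127,65),(150,25),(230,32)]),T([(638-150,68),(638,52),(650,180),(500,190)]));print('cap',cap.round(4))
pl=tri(S([(265,480),(75,452),(122,348),(297,368)]),T([(436,185),(742,153),(775,460),(466,485)]));print('plinth',pl.round(4))
pt=plane('top',T([(436,185),(742,153),(775,460),(466,485)]),pl[:,2].mean());
for n,P in(('cap',cap),('pl',pl),('plTop',pt)):
    c=P[:4,:2]; a=(c[0]+c[1]-c[2]-c[3])/2; b=(c[0]+c[3]-c[1]-c[2])/2
    print(n,c.mean(0).round(4),'x',np.linalg.norm(a).round(4),np.degrees(np.arctan2(a[1],a[0])).round(2),'y',np.linalg.norm(b).round(4),np.degrees(np.arctan2(-b[0],b[1])).round(2))
# tube edges by line fits in upscaled top view
t=cv2.imread('pics/top0.png')
crop=t[180:240,105:185].astype(int)
# saturation: steel is neutral, table beige
d=crop[:,:,2]-crop[:,:,0]
m=((d<12)&(crop.sum(2)>200)).astype(np.uint8)
n,l,st,ce=cv2.connectedComponentsWithStats(m); k=1+st[1:,4].argmax()
ys,xs=np.where(l==k); print(st[k],ce[k],cv2.fitLine(np.c_[xs,ys].astype(np.float32),cv2.DIST_HUBER,0,.01,.01).ravel())
for r in range(0,60,2): print(''.join('#' if l[r,c]==k else '.' for c in range(80)))
```

```text
cap [[6.203e-01 7.600e-02 2.778e-01 1.400e-03]
 [6.241e-01 3.270e-02 2.763e-01 4.000e-04]
 [5.859e-01 3.080e-02 2.783e-01 1.600e-03]
 [5.841e-01 7.280e-02 2.803e-01 7.000e-04]]
plinth [[ 6.406e-01  1.097e-01  4.370e-02  3.500e-03]
 [ 6.485e-01  4.100e-03  4.270e-02  3.300e-03]
 [ 5.429e-01 -4.900e-03  3.540e-02  8.000e-04]
 [ 5.369e-01  1.001e-01  4.070e-02  3.000e-04]]
cap [0.6036 0.0531] x 0.0373 3.85 y 0.0428 3.71
pl [0.5922 0.0523] x 0.1051 5.09 y 0.1055 3.76
plTop [0.5926 0.0514] x 0.1064 4.33 y 0.1057 3.52
[  8   8  59  52 699] [42.03719599 30.99713877] [ 0.74316174 -0.6691118  40.380943   32.853214  ]
................................................................................
................................................................................
................................................................................
................................................................................
.....................................................#..........................
...................................................############................
[... 1245 characters left out ...]
###########.........................................
......................##############............................................
...................###############..............................................
.................##############.................................................
..............###########.##....................................................
........##..###.#.###..###......................................................
..........#####.##...##.........................................................
...........#####...##...........................................................
..............####..............................................................
```

Run:
```python
from h import *
t=cv2.imread('pics/top0.png')
crop=t[180:240,105:185].astype(int)
d=crop[:,:,2]-crop[:,:,0]
m=((d<12)&(crop.sum(2)>200)).astype(np.uint8)
m=cv2.morphologyEx(m,cv2.MORPH_CLOSE,np.ones((3,3),np.uint8))
n,l,st,ce=cv2.connectedComponentsWithStats(m); k=1+st[1:,4].argmax()
rows=np.arange(34,51)
L=np.array([(np.where(l[r]==k)[0].min()+105-.5,r+180) for r in rows])
Rr=np.array([(np.where(l[r]==k)[0].max()+105+.5,r+180) for r in rows])
res=[]
for e,z in((L,.024),(Rr,.0),(Rr,.024)):
    P=plane('top',e,z)[:,:2].astype(np.float32); v=cv2.fitLine(P,cv2.DIST_HUBER,0,.001,.001).ravel().astype(float)
    v[:2]*=np.sign(v[0]); print(np.degrees(np.arctan2(v[1],v[0])),v[2:],np.ptp(P,0)); res.append(v)
n=np.array([-res[0][1],res[0][0]]); print('widths',[(res[0][2:]-r[2:])@n for r in res[1:]], 'pad centre off left edge',(np.array([.5715,.3047])-res[0][2:])@n)
```

```text
-53.45988142344388 [0.5207997  0.39341897] [0.0426845  0.06057668]
-52.79609396814045 [0.5191291  0.36510229] [0.04355419 0.05606458]
-52.7960721079247 [0.5158692  0.35890597] [0.04279506 0.05508739]
widths [np.float64(0.01820156473903367), np.float64(0.024509896136606812)] pad centre off left edge -0.012087326559147835
```

```bash
cat >> h.py <<'E'
def yaw(): 
    x=q(manip.get_state()['ee_rot']).apply([1,0,0]); return np.degrees(np.arctan2(x[1],x[0]))
def legs(wps,start=None):
    "wps: list of (x,y,z,yaw); prints tool-frame shift/turn (mm,deg)"
    s=manip.get_state(); p=np.r_[s['position'],yaw()] if start is None else np.array(start,float)
    print('from',p.round(4),'clock',s['clock'])
    for w in wps:
        w=np.array(w,float); a=np.radians(p[3]); d=w-p
        print(np.round([(d[0]*np.cos(a)+d[1]*np.sin(a)),(d[0]*np.sin(a)-d[1]*np.cos(a)),-d[2]],4),'az',round(-((d[3]+180)%360-180),2)); p=w
E
python3 - <<'E'
from h import *
legs([(.28,-.33,.33,50),(.34,-.11,.34,80),(.40,.11,.34,105),(.48,.28,.30,126.7),(.534,.3566,.16,126.7)])
E
```

```text
from [ 0.2189 -0.5312  0.2305 22.3924] clock 0.1
[ 0.1331 -0.1628 -0.0995] az -27.61
[ 0.2071 -0.0955 -0.01  ] az -30.0
[ 0.2271  0.0209 -0.    ] az -25.0
[0.1435 0.1213 0.04  ] az -21.7
[0.0291 0.0891 0.14  ] az -0.0
```

servo_tool(series="0.133 -0.163 -0.100 0 0 -28 0;0.133 -0.163 -0.100 0 0 -28 0;0.133 -0.163 -0.100 0 0 -28 0;0.133 -0.163 -0.100 0 0 -28 0;0.133 -0.163 -0.100 0 0 -28 0")

```text
clock: 0.6
position: [0.2803, -0.3276, 0.3327]
ee_rot: [0.0, 0.905, 0.426, 0.0]
contact_force: [0.1, -0.9, -0.1]
width: 0.0855
gripper_force: 0.0
```

servo_tool(series="0.207 -0.096 -0.010 0 0 -30 0;0.207 -0.096 -0.010 0 0 -30 0;0.207 -0.096 -0.010 0 0 -30 0;0.207 -0.096 -0.010 0 0 -30 0;0.207 -0.096 -0.010 0 0 -30 0")

```text
clock: 1.1
position: [0.3376, -0.1063, 0.3414]
ee_rot: [-0.0, 0.763, 0.647, 0.001]
contact_force: [0.2, -0.1, 0.6]
width: 0.0857
gripper_force: 0.0
```

servo_tool(series="0.227 0.021 0 0 0 -25 0;0.227 0.021 0 0 0 -25 0;0.227 0.021 0 0 0 -25 0;0.227 0.021 0 0 0 -25 0;0.227 0.021 0 0 0 -25 0")

```text
clock: 1.6
position: [0.3965, 0.1141, 0.341]
ee_rot: [-0.0, 0.605, 0.796, 0.0]
contact_force: [-0.3, -1.4, 0.4]
width: 0.0854
gripper_force: 0.0
```

servo_tool(series="0.143 0.121 0.040 0 0 -21.5 0;0.143 0.121 0.040 0 0 -21.5 0;0.143 0.121 0.040 0 0 -21.5 0;0.143 0.121 0.040 0 0 -21.5 0;0.143 0.121 0.040 0 0 -21.5 0")

```text
clock: 2.1
position: [0.4761, 0.2847, 0.2981]
ee_rot: [-0.002, 0.445, 0.895, -0.001]
contact_force: [-1.6, -0.7, -0.5]
width: 0.0854
gripper_force: 0.0
```

Run:
```python
from h import *
legs([(.534,.3566,.10,126.7),(.534,.3566,.004,126.7)])
```

```text
from [  0.4761   0.2847   0.2981 127.1221] clock 2.1
[0.0224 0.0896 0.1981] az 0.42
[0.    0.    0.096] az -0.0
```

servo_tool(series="0.022 0.090 0.198 0 0 0.4 0;0.022 0.090 0.198 0 0 0.4 0;0.022 0.090 0.198 0 0 0.4 0;0.022 0.090 0.198 0 0 0.4 0;0.022 0.090 0.198 0 0 0.4 0")

```text
clock: 2.6
position: [0.5321, 0.3511, 0.0984]
ee_rot: [-0.002, 0.45, 0.893, -0.003]
contact_force: [-0.9, -0.9, 0.1]
width: 0.0855
gripper_force: 0.0
```

servo_tool(series="0 0 0.030 0 0 0 0;0 0 0.055 0 0 0 0;0 0 0.075 0 0 0 0;0 0 0.090 0 0 0 0;0 0 0.095 0 0 0 0")

```text
clock: 3.1
position: [0.5333, 0.3511, 0.0079]
ee_rot: [-0.0, 0.45, 0.893, -0.001]
contact_force: [-0.2, -0.8, -0.3]
width: 0.0855
gripper_force: 0.0
```

servo_tool(series="0 0 0 0 0 0 0.4;0 0 0 0 0 0 0.6;0 0 0 0 0 0 0.8;0 0 0 0 0 0 1;0 0 0 0 0 0 1", squeeze=40)

```text
clock: 3.6
position: [0.5348, 0.3527, 0.0094]
ee_rot: [0.001, 0.45, 0.893, 0.001]
contact_force: [0.5, 0.3, 4.3]
width: 0.021
gripper_force: 40.0
```

servo_tool(series="0 0 0 0 0 0 1;0 0 0 0 0 0 1;0 0 0 0 0 0 1;0 0 0 0 0 0 1;0 0 0 0 0 0 1", squeeze=70)

```text
clock: 4.1
position: [0.5349, 0.3527, 0.0095]
ee_rot: [0.001, 0.45, 0.893, 0.001]
contact_force: [0.6, -1.5, 5.3]
width: 0.0199
gripper_force: 69.4
```

servo_tool(series="0 0 -0.015 0 0 0 1;0 0 -0.04 0 0 0 1;0 0 -0.08 0 0 0 1;0 0 -0.12 0 0 0 1;0 0 -0.15 0 0 0 1")

```text
clock: 4.6
position: [0.5341, 0.3524, 0.1602]
ee_rot: [0.0, 0.45, 0.893, 0.0]
contact_force: [0.9, 0.1, -1.7]
width: 0.0199
gripper_force: 69.0
```

servo_tool(series="0 0 -0.05 0 0 0 1;0 0 -0.1 0 0 0 1;0 0 -0.12 0 0 0 1;0 0 -0.12 0 0 0 1;0 0 -0.12 0 0 0 1")

```text
clock: 5.1
position: [0.5332, 0.3519, 0.2768]
ee_rot: [-0.001, 0.45, 0.893, -0.001]
contact_force: [-0.5, -0.5, -3.5]
width: 0.0201
gripper_force: 69.1
```

Run:
```python
from h import *
s=eyes.get_image('scene')[:,:,::-1];t=eyes.get_image('top')[:,:,::-1]
cv2.imwrite('pics/s1.png',s);cv2.imwrite('pics/t1.png',t)
p=manip.get_state()['position'];print(p,yaw(),proj('scene',[p]),proj('top',[p]))
a,b=[np.clip(proj(n,[p])[0]-(50,75),0,400).astype(int) for n in('scene','top')]
f=lambda i,o:cv2.resize(i[o[1]:o[1]+150,o[0]:o[0]+100],(400,600),interpolation=cv2.INTER_CUBIC)
print(a,b);cv2.imwrite('pics/c3.png',np.hstack([f(s,a),f(t,b)]))
```

```text
[0.5327362  0.3516106  0.27517432] 126.48784816788832 [[376.30108959 150.45509313]] [[118.36600699 200.44577879]]
[326  75] [ 68 125]
```

View pics/c3.png

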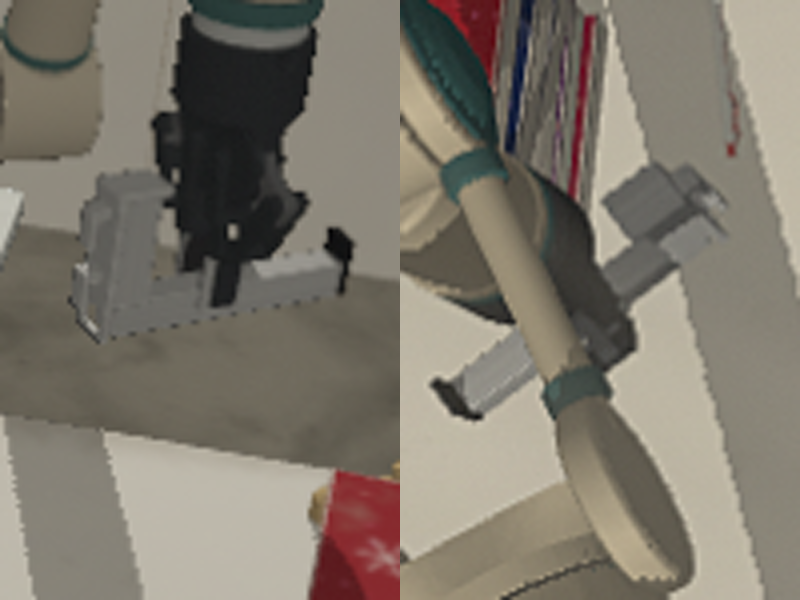

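Run:
```python
from h import *
T=(np.array([(692,205),(655,163),(607,195),(643,237)])-(400,0))/4+(68,125)
P=plane('top',T,.364)
S=np.array([(97,177),(103,200),(172,188)])/4+(326,75)
print(P.round(4)); print(tri(S,T[:3]).round(4))
s=manip.get_state(); a=np.radians(yaw()+180);u=np.array([np.cos(a),np.sin(a)]);n=np.array([-u[1],u[0]])
d=P[:,:2].mean(0)-s['position'][:2]; print('along',d@u,'lat',d@n, 'edge yaw',[np.degrees(np.arctan2(*(v[1::-1]))) for v in (P[1]-P[2],P[0]-P[3])])
# staging in front of post: face (0.5853,.0517) yaw 4; TCP 78mm before origin
h=np.radians(4);U=np.array([np.cos(h),np.sin(h)]);F=np.array([.5853,.0517])
for gap in(.06,.016): print(gap,F-U*(gap+.078))
legs([(.45,.30,.30,150),(.43,.16,.30,176),(*(F-U*(.06+.078)),.20,184)])
```

```text
[[0.5667 0.2772 0.364 ]
 [0.5901 0.2973 0.364 ]
 [0.5736 0.3225 0.364 ]
 [0.5504 0.3028 0.364 ]]
[[0.5666 0.2796 0.3633 0.0044]
 [0.5908 0.2929 0.3633 0.009 ]
 [0.573  0.3233 0.3661 0.0028]]
along 0.06380680731982362 lat -0.000602359929124871 edge yaw [np.float64(-56.87057585934094), np.float64(-57.55878422808784)]
0.06 [0.44763616 0.04207361]
0.016 [0.49152898 0.04514289]
from [  0.5327   0.3516   0.2752 126.4878] clock 5.2
[ 0.0077 -0.0972 -0.0248] az -23.51
[-0.0527 -0.1312 -0.    ] az -26.0
[-0.0258 -0.1164  0.1   ] az -8.0
```

servo_tool(series="0.008 -0.097 -0.025 0 0 -23.5 1;0.008 -0.097 -0.025 0 0 -23.5 1;0.008 -0.097 -0.025 0 0 -23.5 1;0.008 -0.097 -0.025 0 0 -23.5 1")

```text
clock: 5.6
position: [0.4498, 0.3003, 0.302]
ee_rot: [-0.001, 0.259, 0.966, -0.001]
contact_force: [0.9, 0.2, -2.8]
width: 0.0201
gripper_force: 69.3
```

servo_tool(series="-0.053 -0.131 0 0 0 -26 1;-0.053 -0.131 0 0 0 -26 1;-0.053 -0.131 0 0 0 -26 1;-0.053 -0.131 0 0 0 -26 1")

```text
clock: 6.0
position: [0.431, 0.1571, 0.3016]
ee_rot: [-0.002, 0.037, 0.999, -0.002]
contact_force: [0.1, 0.8, -2.2]
width: 0.0199
gripper_force: 69.7
```

servo_tool(series="-0.022 -0.116 0.12 0 0 -8 1;-0.022 -0.116 0.12 0 0 -8 1;-0.022 -0.116 0.12 0 0 -8 1;-0.022 -0.116 0.12 0 0 -8 1;-0.022 -0.116 0.12 0 0 -8 1")

```text
clock: 6.5
position: [0.4439, 0.0422, 0.1795]
ee_rot: [-0.004, -0.032, 0.999, 0.0]
contact_force: [-0.3, 0.9, -2.2]
width: 0.0203
gripper_force: 69.7
```

Run:
```python
from h import *
s=eyes.get_image('scene')[:,:,::-1];t=eyes.get_image('top')[:,:,::-1]
cv2.imwrite('pics/s2.png',s);cv2.imwrite('pics/t2.png',t)
st=manip.get_state();print(st['position'],yaw(),st['contact_force'],st['width'])
f=lambda i,x,y,w,h:cv2.resize(i[y:y+h,x:x+w],(400,600),interpolation=cv2.INTER_CUBIC)
cv2.imwrite('pics/c4.png',np.hstack([f(s,215,110,80,120),f(t,222,150,64,96)]))
```

```text
[0.44585004 0.04399902 0.18246957] -176.15281636210455 [ 0.01762827  0.06299367 -1.84177314] 0.020300223739419594
```

View pics/c4.png

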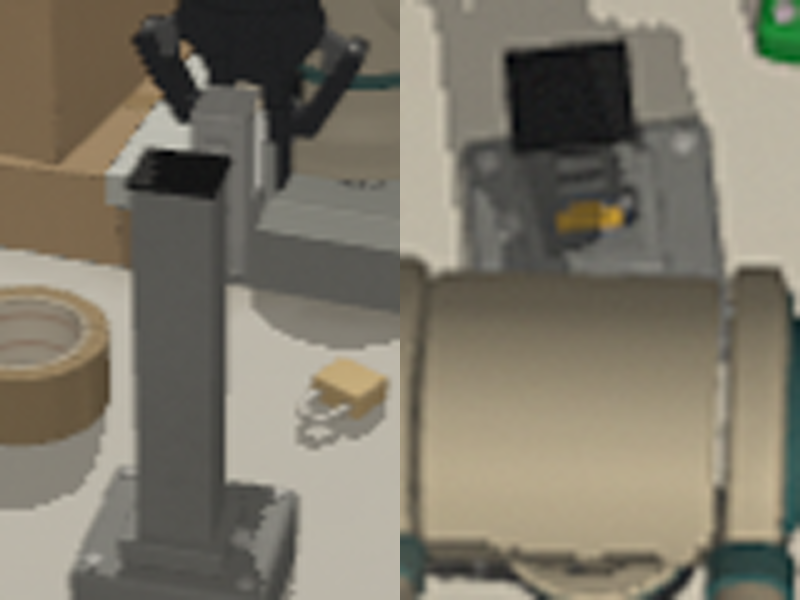

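Run:
```python
from h import *
t=cv2.imread('pics/top0.png').astype(int)
c=t[150:225,228:278]; m=(c[:,:,2]-c[:,:,0]>60); ys,xs=np.where(m); print(xs.min(),xs.max(),ys.min(),ys.max(),xs.mean(),ys.mean())
h=np.radians(4);U=np.array([np.cos(h),np.sin(h)]);n=np.array([-U[1],U[0]])
for name,px,zz in(('brass',(xs.mean()+228,ys.mean()+150),.152),('cap2',np.array([(107,50),(227,42),(235,138),(113,150)]).mean(0)/6.25+(222,150),.278),('cap1',np.array([(88,68),(238,52),(250,180),(100,190)]).mean(0)/8+(228,150),.278),('slot',(182/8+228,222/8+150),.21)):
    P=plane('top',[px],zz)[0]; print(name,P.round(4),'lat',P[:2]@n)
s=manip.get_state(); print('tcp lat',s['position'][:2]@n,s['position'],yaw())
```

```text
19 28 33 36 23.72 34.28
brass [0.5856 0.0522 0.152 ] lat 0.011215874617099185
cap2 [0.6039 0.0522 0.278 ] lat 0.009987379246354698
cap1 [0.6037 0.0526 0.278 ] lat 0.010362701428211642
slot [0.5897 0.0521 0.21  ] lat 0.010842072974304881
tcp lat 0.012790914594998499 [0.44585004 0.04399902 0.18246957] -176.15281636210455
```

servo_tool(series="-0.012 -0.002 0.003 0 0 0 1;-0.024 -0.002 0.003 0 0 0 1;-0.034 -0.002 0.003 0 0 0 1;-0.038 -0.002 0.003 0 0 0 1;-0.038 -0.002 0.003 0 0 0 1")

```text
clock: 7.1
position: [0.4845, 0.0448, 0.1804]
ee_rot: [0.0, -0.035, 0.999, -0.0]
contact_force: [0.1, 0.2, -2.6]
width: 0.0203
gripper_force: 69.7
```

servo_tool(series="0 0 0 0 0 0 1;0 0 0 0 0 0 1;0 0 0 0 0 0 1")

```text
clock: 7.4
position: [0.4831, 0.0445, 0.1803]
ee_rot: [-0.0, -0.035, 0.999, -0.0]
contact_force: [-0.9, -0.5, -2.2]
width: 0.0203
gripper_force: 69.7
```

```bash
cat >> h.py <<'E'
def rel():
    s=manip.get_state(); h=np.radians(4);U=np.array([np.cos(h),np.sin(h)]);n=np.array([-U[1],U[0]]);p=s['position']
    r=q(s['ee_rot']); print('t',round(s['clock'],2),'along',round(p[:2]@U,4),'lat',round(p[:2]@n,4),'z',p[2].round(4),'yaw',round(yaw()%360,2),'toolz',r.apply([0,0,1]).round(4),'F',s['contact_force'].round(1),'M',s['moment'].round(2),'w',round(s['width'],4))
E
python3 -c "
from h import *
rel()"
```

```text
t 7.4 along 0.485 lat 0.0107 z 0.1803 yaw 183.99 toolz [-1.e-04 -1.e-04 -1.e+00] F [-0.9 -0.5 -2.2] M [-0.01 -0.04  0.05] w 0.0203
```

servo_tool(series="-0.003 0 0.001 0 0 0 1;-0.006 0 0.001 0 0 0 1;-0.008 0 0.001 0 0 0 1;-0.010 0 0.001 0 0 0 1")

```text
clock: 7.8
position: [0.4938, 0.0451, 0.1793]
ee_rot: [0.0, -0.035, 0.999, -0.0]
contact_force: [-0.1, 0.4, -2.3]
width: 0.02
gripper_force: 69.7
```

servo_tool(series="-0.002 0 0 0 0 0 1;-0.003 0 0 0 0 0 1;-0.003 0 0 0 0 0 1")

```text
clock: 8.1
position: [0.4967, 0.0454, 0.1792]
ee_rot: [-0.0, -0.035, 0.999, -0.0]
contact_force: [0.9, 0.4, -2.2]
width: 0.0202
gripper_force: 69.7
```

```bash
python3 -c "
from h import *
rel()"
```

```text
t 8.1 along 0.4986 lat 0.0106 z 0.1792 yaw 184.0 toolz [-0.e+00 -1.e-04 -1.e+00] F [ 0.9  0.4 -2.2] M [ 0.01 -0.   -0.03] w 0.0202
```

servo_tool(series="-0.001 0 0 0 0 0 1;-0.002 0 0 0 0 0 1;-0.003 0 0 0 0 0 1;-0.003 0 0 0 0 0 1")

```text
clock: 8.5
position: [0.4997, 0.0456, 0.1793]
ee_rot: [0.0, -0.035, 0.999, -0.0]
contact_force: [-0.2, 0.7, -1.1]
width: 0.0201
gripper_force: 69.7
```

servo_tool(series="-0.001 0 0 0 0 0 1;-0.002 0 0 0 0 0 1;-0.003 0 0 0 0 0 1;-0.003 0 0 0 0 0 1")

```text
clock: 8.9
position: [0.5027, 0.0458, 0.1793]
ee_rot: [0.0, -0.035, 0.999, -0.0]
contact_force: [0.2, 1.0, -0.6]
width: 0.02
gripper_force: 69.7
```

servo_tool(series="-0.001 0 0 0 0 0 1;-0.002 0 0 0 0 0 1;-0.003 0 0 0 0 0 1;-0.003 0 0 0 0 0 1")

```text
clock: 9.3
position: [0.5057, 0.046, 0.1793]
ee_rot: [0.0, -0.035, 0.999, -0.0]
contact_force: [0.6, -0.2, -1.3]
width: 0.0201
gripper_force: 69.7
```

servo_tool(series="-0.001 0 0 0 0 0 1;-0.002 0 0 0 0 0 1;-0.003 0 0 0 0 0 1;-0.003 0 0 0 0 0 1")

```text
clock: 9.7
position: [0.5085, 0.0462, 0.1792]
ee_rot: [-0.0, -0.035, 0.999, -0.0]
contact_force: [-1.2, -0.5, -2.4]
width: 0.0198
gripper_force: 69.7
```

Run:
```python
from h import *
rel()
s=eyes.get_image('scene')[:,:,::-1];t=eyes.get_image('top')[:,:,::-1]
cv2.imwrite('pics/s3.png',s);cv2.imwrite('pics/t3.png',t)
f=lambda i,x,y,w,h:cv2.resize(i[y:y+h,x:x+w],(400,600),interpolation=cv2.INTER_CUBIC)
cv2.imwrite('pics/c5.png',np.hstack([f(s,225,105,60,90),f(t,222,150,64,96)]))
```

```text
t 9.7 along 0.5105 lat 0.0106 z 0.1792 yaw 183.99 toolz [-1.e-04 -1.e-04 -1.e+00] F [-1.2 -0.5 -2.4] M [0.01 0.   0.01] w 0.0198
```

View pics/c5.png

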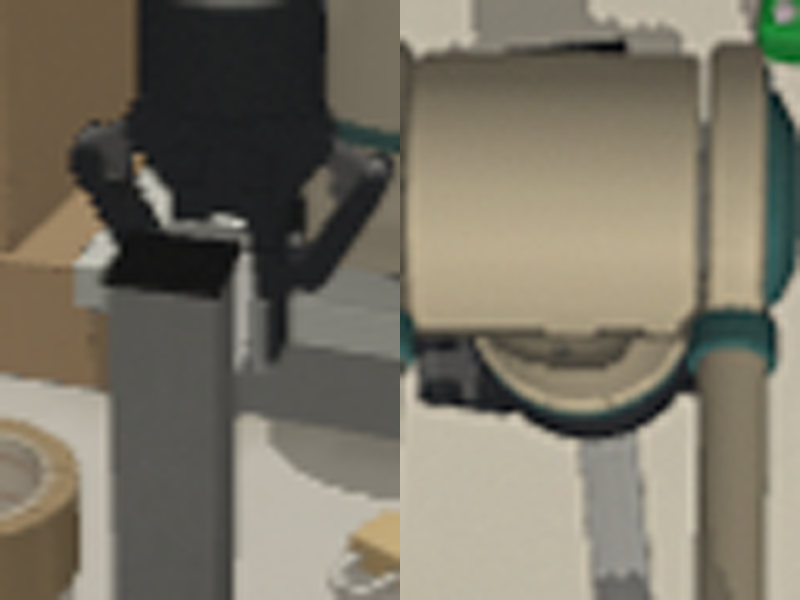

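servo_tool(series="-0.001 0 0 0 0 0 1;-0.002 0 0 0 0 0 1;-0.003 0 0 0 0 0 1;-0.003 0 0 0 0 0 1")

```text
clock: 10.2
position: [0.5086, 0.0462, 0.1787]
ee_rot: [-0.003, -0.035, 0.999, -0.0]
contact_force: [-6.6, -1.0, 0.7]
width: 0.0204
gripper_force: 70.1
```

Run:
```python
from h import *
rel()
t=cv2.imread('pics/t3.png')
c=t[225:262,235:280]
for r in range(0,37): print(r+225,' '.join('%3d'%v for v in c[r,8:36].mean(1)))
```

```text
t 10.2 along 0.5106 lat 0.0107 z 0.1787 yaw 184.01 toolz [-6.3e-03 -6.0e-04 -1.0e+00] F [-6.6 -1.   0.7] M [-0.09  0.87  0.02] w 0.0204
225 179 179 179 179 180 182 184 161 135 136 139 140 144 141 142 145 143 155 178 182 182 181 180 181 182 192 135  75
226 181 180 180 179 181 181 183 177 148 137 140 140 143 142 142 146 143 143 172 184 183 181 181 182 183 192 133  75
227 180 179 180 181 180 180 182 187 154 133 139 140 142 143 142 144 144 130 166 185 182 182 181 180 183 192 134  74
228 180 180 180 180 180 181 182 186 153 133 139 141 143 143 142 144 145 122 161 185 180 182 181 181 183 191 135  76
229 181 180 180 180 181 180 182 187 152 133 139 141 142 144 141 145 147 131 167 186 182 181 182 182 183 192 134  73
230 179 179 180 180 179 180 181 186 156 139 140 141 142 142 142 143 147 139 169 185 182 182 182 182 183 191 134  72
231 179 181 180 181 179 179 182 186 158 141 142 140 142 144 142 142 146 135 167 184 182 181 182 182 183 191 135  74
232 179 179 181 180 181 180 181 188 154 137 143 140 142 144 142 143 146 135 168 186 181 182 181 182 184 191 135  73
233 179 179 179 181 182 180 182 186 
[... 2627 characters left out ...]
  64
256 122 140 153 136 115 145 153 153 173 180 179 179 178 180 178 179 180 180 180 180 180 180 184 167 104  54  65  67
257 126 128 127 127 111 140 159 164 176 179 177 178 179 178 178 179 178 180 179 179 180 180 185 168 105  58  67  69
258 129 129 128 130 115 146 159 171 180 179 178 178 178 178 178 179 179 178 178 178 179 181 186 169 107  60  66  69
259 128 128 130 129 120 152 156 168 180 178 178 178 177 177 178 178 179 179 179 179 180 179 184 170 107  61  68  74
260 129 128 130 123 129 156 158 169 179 177 178 178 179 177 177 178 178 179 179 178 179 180 185 157  92  62  68  79
261 131 130 131 115 141 165 172 176 178 177 178 178 177 178 179 178 178 178 178 178 178 180 184 146  82  63  80  89
```

Run:
```python
from h import *
h=np.radians(4);U=np.array([np.cos(h),np.sin(h)])
for z,p in((.2095,(258.3,249.2)),(.1695,(258.5,252.7)),(.1935,(257,241.8))):
    P=plane('top',[p],z)[0];print(P, P[:2]@U)
```

```text
[0.4182307 0.0387037 0.2095   ] 0.4199117396613423
[0.41273853 0.03945077 0.1695    ] 0.41448506973564136
[0.43703792 0.04170895 0.1935    ] 0.43888278706168066
```

servo_tool(series="0.002 0 0 0 0 0 1;0.002 0 0.002 0 0 0 1;0.002 0 0.004 0 0 0 1;0.002 0 0.004 0 0 0 1")

```text
clock: 10.6
position: [0.5086, 0.0463, 0.1748]
ee_rot: [-0.001, -0.035, 0.999, -0.0]
contact_force: [-4.8, -0.9, -2.1]
width: 0.0199
gripper_force: 69.8
```

servo_tool(series="0.002 0 0 0 0 0 1;0.004 0 0 0 0 0 1;0.004 0 0 0 0 0 1")

```text
clock: 10.9
position: [0.5067, 0.046, 0.1758]
ee_rot: [0.002, -0.035, 0.999, -0.0]
contact_force: [0.5, 1.0, -2.0]
width: 0.0204
gripper_force: 69.7
```

```bash
python3 -c "
from h import *
rel()"
```

```text
t 10.9 along 0.5087 lat 0.0106 z 0.1758 yaw 183.98 toolz [ 0.0032 -0.     -1.    ] F [ 0.5  1.  -2. ] M [ 0.01 -0.09 -0.02] w 0.0204
```

servo_tool(series="0.002 0 0 0 0 0 1;0.003 0 0 0 0 0 1;0.003 0 0 0 0 0 1")

```text
clock: 11.2
position: [0.5063, 0.046, 0.1762]
ee_rot: [0.004, -0.035, 0.999, 0.0]
contact_force: [7.5, 1.3, -4.2]
width: 0.0204
gripper_force: 69.5
```

```bash
python3 -c "
from h import *
rel()"
```

```text
t 11.2 along 0.5083 lat 0.0105 z 0.1762 yaw 183.98 toolz [ 8.6e-03  4.0e-04 -1.0e+00] F [ 7.5  1.3 -4.2] M [ 0.09 -0.85  0.07] w 0.0204
```

servo_tool(series="-0.003 0 0 0 0 0 1;-0.005 0 0 0 0 0 1;-0.005 0 0.001 0 0 0 1;-0.005 0 0.002 0 0 0 1;-0.005 0 0.002 0 0 0 1")

```text
clock: 11.7
position: [0.5069, 0.0461, 0.1729]
ee_rot: [-0.001, -0.035, 0.999, -0.0]
contact_force: [-0.1, -0.5, -1.7]
width: 0.0203
gripper_force: 69.8
```

servo_tool(series="0 0 0.001 0 0 0 1;0 0 0.001 0 0 0 1;0 0 0.002 0 0 0 1;0 0 0.002 0 0 0 1")

```text
clock: 12.1
position: [0.5073, 0.0461, 0.1712]
ee_rot: [-0.0, -0.035, 0.999, -0.0]
contact_force: [-0.9, -0.6, -1.7]
width: 0.0198
gripper_force: 69.7
```

```bash
python3 -c "
from h import *
rel()"
```

```text
t 12.1 along 0.5093 lat 0.0106 z 0.1712 yaw 183.99 toolz [-2.e-04 -1.e-04 -1.e+00] F [-0.9 -0.6 -1.7] M [-0.02 -0.01  0.02] w 0.0198
```

servo_tool(series="-0.0005 0 0.0005 0 0 0 1;-0.001 0 0.001 0 0 0 1;-0.001 0 0.001 0 0 0 1")

```text
clock: 12.4
position: [0.5077, 0.0462, 0.1704]
ee_rot: [-0.001, -0.035, 0.999, -0.0]
contact_force: [-2.7, -1.3, 1.3]
width: 0.0201
gripper_force: 70.2
```

servo_tool(series="0 0 0.0005 0 0 0 1;0 0 0.001 0 0 0 1;0 0 0.001 0 0 0 1")

```text
clock: 12.7
position: [0.508, 0.0462, 0.1697]
ee_rot: [-0.0, -0.035, 0.999, -0.0]
contact_force: [-4.9, -1.6, 4.8]
width: 0.0203
gripper_force: 70.5
```

servo_tool(series="0 0 0.0005 0 0 0 1;0 0 0.001 0 0 0 1;0 0 0.001 0 0 0 1")

```text
clock: 13.0
position: [0.5083, 0.0462, 0.1691]
ee_rot: [0.0, -0.035, 0.999, -0.0]
contact_force: [-5.3, -0.9, 5.8]
width: 0.02
gripper_force: 70.8
```

servo_tool(series="0 0 -0.001 0 0 0 1;0 0 -0.002 0 0 0 1;0 0 -0.002 0 0 0 1")

```text
clock: 13.3
position: [0.5078, 0.0462, 0.1703]
ee_rot: [-0.001, -0.035, 0.999, -0.0]
contact_force: [-5.4, -0.9, 2.9]
width: 0.0201
gripper_force: 70.2
```

```bash
python3 -c "
from h import *
rel()"
```

```text
t 13.3 along 0.5098 lat 0.0106 z 0.1703 yaw 183.99 toolz [-1.2e-03 -2.0e-04 -1.0e+00] F [-5.4 -0.9  2.9] M [-0.06  0.6  -0.05] w 0.0201
```

servo_tool(series="0.0008 0 -0.0007 0 0 0 1;0.0008 0 -0.0007 0 0 0 1", squeeze=20)

```text
clock: 13.5
position: [0.5077, 0.0462, 0.1708]
ee_rot: [0.0, -0.035, 0.999, 0.0]
contact_force: [-3.7, -0.5, -0.7]
width: 0.0205
gripper_force: 70.0
```

servo_tool(series="0 0 0 0 0 0 0.6;0 0 0 0 0 0 0.4;0 0 0 0 0 0 0.2;0 0 0 0 0 0 0.2;0 0 0 0 0 0 0.2")

```text
clock: 14.0
position: [0.508, 0.0462, 0.171]
ee_rot: [0.0, -0.035, 0.999, -0.0]
contact_force: [-0.2, 0.6, -0.2]
width: 0.0683
gripper_force: 0.0
```

Run:
```python
from h import *
rel()
s=eyes.get_image('scene')[:,:,::-1];t=eyes.get_image('top')[:,:,::-1]
cv2.imwrite('pics/s4.png',s);cv2.imwrite('pics/t4.png',t)
f=lambda i,x,y,w,h:cv2.resize(i[y:y+h,x:x+w],(400,600),interpolation=cv2.INTER_CUBIC)
cv2.imwrite('pics/c6.png',np.hstack([f(s,225,105,80,120),f(t,222,165,64,96)]))
```

```text
t 14.0 along 0.51 lat 0.0106 z 0.171 yaw 183.99 toolz [ 5.e-04 -1.e-04 -1.e+00] F [-0.2  0.6 -0.2] M [ 0.01 -0.   -0.01] w 0.0683
```

View pics/c6.png

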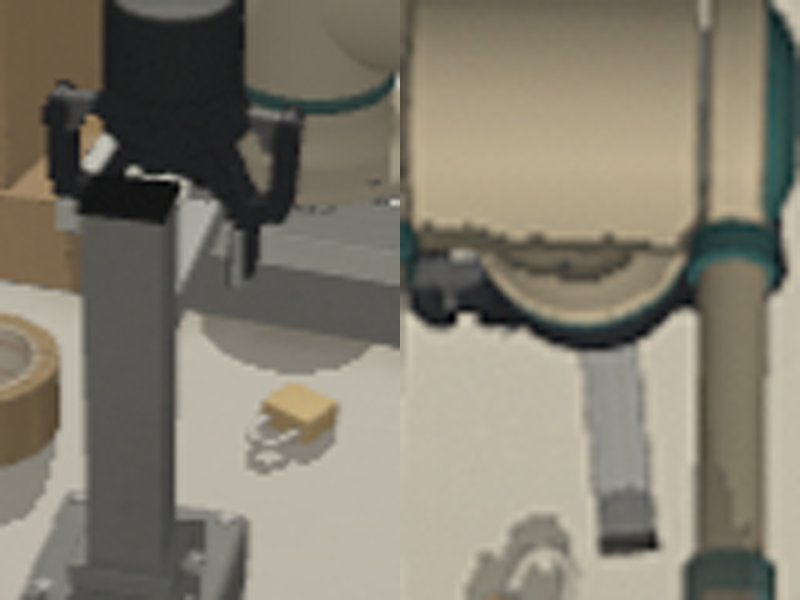

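servo_tool(series="0 0 -0.01 0 0 0 0.1;0 0 -0.03 0 0 0 0.1;0 0 -0.07 0 0 0 0.1;0 0 -0.11 0 0 0 0.1;0 0 -0.13 0 0 0 0.1")

```text
clock: 14.6
position: [0.5091, 0.0462, 0.3055]
ee_rot: [0.003, -0.035, 0.999, -0.0]
contact_force: [0.3, 0.3, 0.2]
width: 0.0767
gripper_force: 0.0
```

servo_tool(series="0.05 0 -0.02 0 0 0 0.5;0.1 0 -0.02 0 0 0 1;0.15 0 -0.02 0 0 0 1;0.16 0 -0.02 0 0 0 1;0.16 0 -0.02 0 0 0 1")

```text
clock: 15.1
position: [0.3465, 0.0351, 0.3222]
ee_rot: [0.001, -0.035, 0.999, -0.0]
contact_force: [0.1, -0.0, 0.3]
width: 0.0037
gripper_force: 0.0
```

Run:
```python
from h import *
rel()
s=eyes.get_image('scene')[:,:,::-1];t=eyes.get_image('top')[:,:,::-1]
cv2.imwrite('pics/s5.png',s);cv2.imwrite('pics/t5.png',t)
f=lambda i,x,y,w,h:cv2.resize(i[y:y+h,x:x+w],(400,600),interpolation=cv2.INTER_CUBIC)
cv2.imwrite('pics/c7.png',np.hstack([f(s,225,105,80,120),f(t,222,150,70,105)]))
```

```text
t 15.1 along 0.3481 lat 0.0108 z 0.3222 yaw 183.97 toolz [ 3.e-03 -4.e-04 -1.e+00] F [ 0.1 -0.   0.3] M [0.04 0.01 0.05] w 0.0037
```

View pics/c7.png

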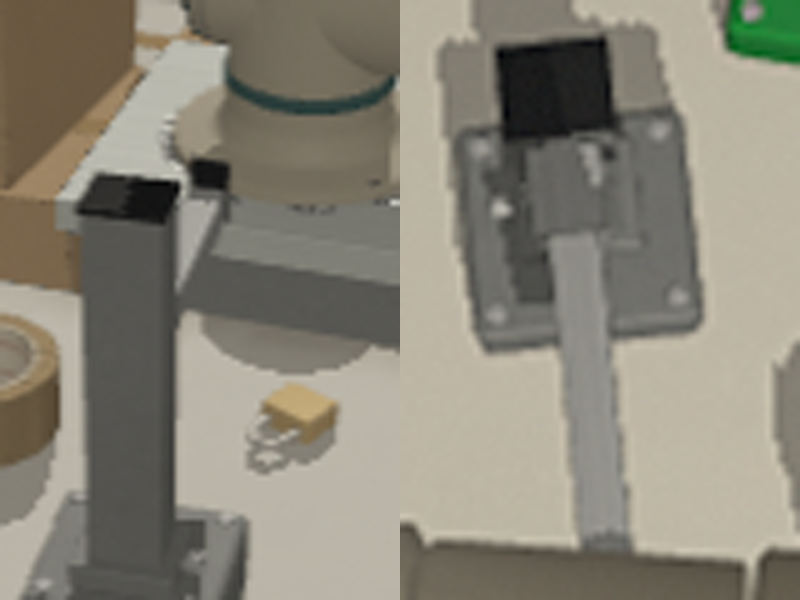

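Run:
```python
from h import *
h=np.radians(4);U=np.array([np.cos(h),np.sin(h)]);n=np.array([-U[1],U[0]])
for p in((172,188),(180,235),(165,140)):
    P=plane('top',[np.array(p)/400*70+(222,150)],.259)[0];print(P.round(4),P[:2]@U,P[:2]@n)
legs([(*(U*.470+n*.0106),.34,184),(*(U*.571+n*.0106),.29,184),(*(U*.571+n*.0106),.262,184)])
```

```text
[0.5666 0.0475 0.259 ] 0.5685801304091627 0.007873216209915948
[0.5473 0.0448 0.259 ] 0.5491125639009187 0.006509491634507127
[0.5865 0.0498 0.259 ] 0.5885432132174923 0.008805740714891888
from [ 3.493000e-01  3.500000e-02  3.218000e-01 -1.760195e+02] clock 15.2
[-1.191e-01  1.000e-04 -1.820e-02] az -0.02
[-0.101 -0.     0.05 ] az -0.0
[-0.     0.     0.028] az -0.0
```

servo_tool(series="-0.119 0 -0.018 0 0 0 1;-0.119 0 -0.018 0 0 0 1;-0.119 0 -0.018 0 0 0 1;-0.119 0 -0.018 0 0 0 1")

```text
clock: 15.6
position: [0.4717, 0.0434, 0.3377]
ee_rot: [-0.0, -0.035, 0.999, 0.0]
contact_force: [-0.5, -0.1, -0.6]
width: 0.0004
gripper_force: 0.0
```

servo_tool(series="-0.05 0 0 0 0 0 1;-0.1 0 0 0 0 0 1;-0.1 0 0.02 0 0 0 1;-0.1 0 0.045 0 0 0 1;-0.1 0 0.05 0 0 0 1")

```text
clock: 16.1
position: [0.5652, 0.0504, 0.2851]
ee_rot: [-0.004, -0.035, 0.999, 0.0]
contact_force: [0.0, -0.2, 0.9]
width: 0.0002
gripper_force: 0.0
```

servo_tool(series="0 0 0.01 0 0 0 1;0 0 0.018 0 0 0 1;0 0 0.022 0 0 0 1;0 0 0.024 0 0 0 1;0 0 0.024 0 0 0 1")

```text
clock: 16.6
position: [0.5665, 0.0503, 0.2654]
ee_rot: [0.0, -0.035, 0.999, -0.0]
contact_force: [-0.6, 0.2, -0.7]
width: 0.0001
gripper_force: 0.0
```

```bash
python3 -c "
from h import *
rel()"
```

```text
t 16.6 along 0.5686 lat 0.0106 z 0.2654 yaw 183.99 toolz [ 7.e-04 -1.e-04 -1.e+00] F [-0.6  0.2 -0.7] M [0.   0.02 0.03] w 0.0001
```

servo_tool(series="0 0 0.001 0 0 0 1;0 0 0.002 0 0 0 1;0 0 0.003 0 0 0 1;0 0 0.004 0 0 0 1;0 0 0.005 0 0 0 1")

```text
clock: 17.1
position: [0.5665, 0.0503, 0.2599]
ee_rot: [0.0, -0.035, 0.999, -0.0]
contact_force: [-0.6, -0.5, -1.2]
width: -0.0001
gripper_force: 0.0
```

servo_tool(series="0 0 0.001 0 0 0 1;0 0 0.002 0 0 0 1;0 0 0.003 0 0 0 1;0 0 0.003 0 0 0 1")

```text
clock: 17.5
position: [0.5672, 0.0503, 0.2582]
ee_rot: [0.001, -0.035, 0.999, -0.0]
contact_force: [-0.0, 0.5, 3.9]
width: 0.0006
gripper_force: 2.6
```

servo_tool(series="0 0 0.001 0 0 0 1;0 0 0.002 0 0 0 1;0 0 0.003 0 0 0 1;0 0 0.003 0 0 0 1")

```text
clock: 17.9
position: [0.5673, 0.0502, 0.2562]
ee_rot: [0.002, -0.035, 0.999, -0.0]
contact_force: [-1.3, 0.5, 9.4]
width: -0.0001
gripper_force: 4.5
```

servo_tool(series="0 0 0.001 0 0 0 1;0 0 0.002 0 0 0 1;0 0 0.003 0 0 0 1;0 0 0.003 0 0 0 1")

```text
clock: 18.3
position: [0.5673, 0.0502, 0.2534]
ee_rot: [0.002, -0.035, 0.999, -0.0]
contact_force: [0.5, 0.3, 0.2]
width: -0.0001
gripper_force: 0.0
```

servo_tool(series="0 0 0.001 0 0 0 1;0 0 0.002 0 0 0 1;0 0 0.003 0 0 0 1;0 0 0.004 0 0 0 1;0 0 0.004 0 0 0 1")

```text
clock: 18.8
position: [0.5663, 0.0503, 0.2468]
ee_rot: [-0.0, -0.035, 0.999, -0.0]
contact_force: [-1.1, -0.6, 1.1]
width: 0.0001
gripper_force: 0.8
```

servo_tool(series="0 0 0.001 0 0 0 1;0 0 0.002 0 0 0 1;0 0 0.003 0 0 0 1;0 0 0.003 0 0 0 1")

```text
clock: 19.2
position: [0.5664, 0.0503, 0.2465]
ee_rot: [0.001, -0.035, 0.999, -0.0]
contact_force: [-3.9, -1.0, 13.0]
width: 0.0002
gripper_force: 6.5
```

servo_tool(series="0 0 0.001 0 0 0 1;0 0 0.002 0 0 0 1;0 0 0.002 0 0 0 1;0 0 0.002 0 0 0 1")

```text
clock: 19.6
position: [0.5664, 0.0503, 0.2464]
ee_rot: [0.002, -0.035, 0.999, -0.0]
contact_force: [-6.7, 0.2, 19.7]
width: 0.0
gripper_force: 10.4
```

servo_tool(series="0 0 -0.005 0 0 0 1;0 0 -0.02 0 0 0 1;0 0 -0.05 0 0 0 1;0 0 -0.09 0 0 0 1;0 0 -0.1 0 0 0 1")

```text
clock: 20.1
position: [0.5683, 0.0503, 0.3459]
ee_rot: [0.004, -0.035, 0.999, -0.0]
contact_force: [0.9, 0.5, 0.7]
width: 0.0
gripper_force: 0.0
```

servo_tool(series="0.05 0 0 0 0 0 1;0.1 0 0 0 0 0 1;0.15 0 0 0 0 0 1;0.2 0 0 0 0 0 1;0.22 0 0 0 0 0 1")

```text
clock: 20.6
position: [0.3424, 0.0352, 0.3412]
ee_rot: [-0.001, -0.035, 0.999, 0.0]
contact_force: [0.8, -0.8, 0.5]
width: 0.0001
gripper_force: 0.0
```

servo_tool(series="0 0 0 0 0 0 1;0 0 0 0 0 0 1;0 0 0 0 0 0 1;0 0 0 0 0 0 1;0 0 0 0 0 0 1")

```text
clock: 21.1
position: [0.348, 0.035, 0.3415]
ee_rot: [-0.001, -0.035, 0.999, 0.0]
contact_force: [0.4, 0.2, 0.0]
width: 0.0002
gripper_force: 0.0
```

Run:
```python
from h import *
rel()
s=eyes.get_image('scene')[:,:,::-1];t=eyes.get_image('top')[:,:,::-1]
cv2.imwrite('pics/s6.png',s);cv2.imwrite('pics/t6.png',t)
f=lambda i,x,y,w,h:cv2.resize(i[y:y+h,x:x+w],(400,600),interpolation=cv2.INTER_CUBIC)
cv2.imwrite('pics/c8.png',np.hstack([f(s,225,105,80,120),f(t,222,150,70,105)]))
```

```text
t 21.1 along 0.3496 lat 0.0106 z 0.3415 yaw 184.0 toolz [-1.1e-03  1.0e-04 -1.0e+00] F [0.4 0.2 0. ] M [ 0.03 -0.   -0.03] w 0.0002
```

View pics/c8.png

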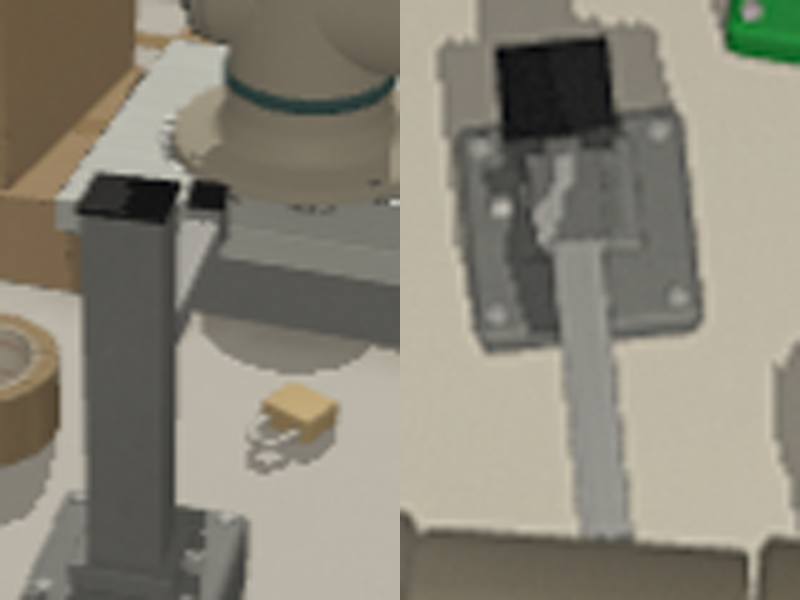

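The arm hangs level. In the scene crop its stop has dropped from about row 172 to row 195, which is about 12 mm, as expected for home. The bystanders are where they were.

```bash
python3 -c "
from rig import manip
print(manip.sign_off())"
```

```text
the job is handed in; nothing more can be done
None
```

I hooked the display arm on the vacant post, where it hung on the catch, then pressed it about 12 mm down to a firm stop at about 20 N. I handed the job in at about 21 s with the gripper clear; the catch snapping over the bar is inferred from the forces and that 12 mm drop, not seen directly.

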